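# Take the wire spool off the locking spindle

## Task

Take the copper wire spool off the upright spindle of the wire stand and set it down gently, upright on its wide flange, in the blue crate, then let go. The red crossbar at the spindle's top locks the spool: turn the spool by its white collar until the slot in its top lines up with the bar, then slide it straight up and off without wrenching it against the bar. Leave the green spool, the glue bottle and the screwdriver where they are.

Things in the scene. Friction and masses are not known exactly. Their poses are not given: they have to be found in the camera images.
- spool: Copper wire spool, white plastic, 0.2 to 0.45 kg, 78 mm high. Origin: centre of its underside; z up along the bore. From below: flange 88 mm across (0-5 mm), copper winding 78 mm across (5-40), flange 88 mm across (40-45), grip collar 52 mm across (45-78; grip it from above with the pads near 70). It starts seated on the stand, its slot not lined up with the bar.
- spool_key (a point): Centre of the spool's top face (the collar's top), 78 mm above its origin, same axes. The top 8 mm is a key plate: a 19 mm square hole for the spindle and through it a slot 41 mm long, 11 mm wide, lying along the x axis (a half turn is the same). Below the plate the bore is 42 mm wide and open.
- stand: Wire stand fixed to the bench: dark steel base 130 x 130 x 12 mm with an aluminium rest disc 60 mm across; the spool sits on the disc, 20 mm above the origin. Origin: centre of the base's underside, at bench level. The spindle, steel, 16 mm across, stands upright in its centre and turns only stiffly (brake, 0.5 N m).
- spindle_tip (a point): The spindle's top end, on its axis, 118 mm above the stand's origin. The spool is off when its underside is above this. The red bar lies 10 to 16 mm below this point: 36 mm long (18 mm each side), 5 mm wide. It may stand at any angle, which NO pose here tells (not the stand's axes): see it, or feel for it.
- crossbar (a point): Centre of the red bar's underside, on the axis, 102 mm above the stand's origin (axes are the stand's, not the bar's). The seated spool rises 4 mm before its top meets the bar. To feel for the bar, pull up lightly (5 to 10 N) and turn until it gives; it passes within about 8 degrees of lined up. More than 25 N is wrenching.
- crate: Open blue plastic crate, fixed to the bench, 160 x 160 mm outside, 45 mm high, walls 4 mm. Origin: centre of its underside, z up, x and y along its sides.
- crate_in (a point): Centre of the crate's inner floor, axes as the crate's.
- spare: Bystander: green spool, 72 mm across, 50 mm high, standing. Origin: centre of its underside.
- glue: Bystander: white glue bottle, 50 mm across, 130 mm high, standing. Origin: centre of its underside.
- driver: Bystander: screwdriver with a red handle, 170 mm long, lying along its x axis.
- tub: Clear tub of bamboo sticks, fixed to the bench, 100 x 130 x 60 mm high. Origin: centre of its underside.
Not all that is in view belongs to the job. Of the things shaped like the stand, the steel one is meant.

How it is judged (in metres and radians):
On the way:
1. the spool is off: its underside is at or above the spindle's tip (within 5 mm) (z of spool in the frame of spindle_tip above -0.005 m), for 0.1 s.
At the end, for the whole second after the job is handed in: The copper spool stands upright (within 0.1 rad), wide flange down, flat on the crate's floor (underside within 6 mm of it, its axis within 36 mm of the crate's centre along each side), at rest and released (x of spool in the frame of crate_in between -0.036 and 0.036 m and y of spool in the frame of crate_in between -0.036 and 0.036 m and z of spool in the frame of crate_in between -0.006 and 0.006 m and angle between spool's own z axis and vertical below 0.1 rad and linear speed of spool below 0.02 m/s and angular speed of spool below 0.1 rad/s); the robot touches nothing.
It fails at once if the spool is wrenched against the stand or the bar (more than 60 N between spool and stand) (contact force between spool and stand above 60 N).
It fails at once if the spool is dropped or slammed into the crate (faster than 0.4 m/s within 30 mm of its floor) (x of spool in the frame of crate_in between -0.036 and 0.036 m and y of spool in the frame of crate_in between -0.036 and 0.036 m and z of spool in the frame of crate_in below 0.03 m and linear speed of spool above 0.4 m/s).
It fails at once if the green spool is moved by more than 25 mm (distance of spare from where it was at the start of the episode above 0.025 m).
It fails at once if the glue bottle is moved by more than 25 mm (distance of glue from where it was at the start of the episode above 0.025 m).
It fails at once if the screwdriver is moved by more than 25 mm (distance of driver from where it was at the start of the episode above 0.025 m).
It also fails if it takes over 72 s, if anything falls off the work surface, if the arm or the gripper's body presses on something with over 40 N, if the wrist force passes 120 N, or if a joint passes its speed limit or range.

## Robot

A 6-joint arm with a two-finger parallel gripper is mounted at the origin on the work surface. World frame = base frame: x ahead of the robot, y to its left, z up, the work surface at z = 0. Lengths are in mm, angles in rad, forces in N, time in s.
With the tool pointing down it reaches from about 350 to 875 mm from the base axis. Payload 4.2 kg.
Tool frame: the origin (TCP) lies on the mounting face of the last link; the fingertips stand 173 mm ahead of it and the grasp point (between the pads) lies 155 mm ahead of it; z points along the fingers, y is the line along which they close (so a half turn about z gives the same grasp; the last joint's range is limited). The gripper opens to 85 mm and grips with 20 to 120 N. Pads are 22 mm wide; open, the fingers measure 114 mm over their backs; the gripper's body (76 mm by 85 mm) begins 54 mm behind the grasp point. The pads swing forward as they close: fully open they stand 13 mm farther back than shut.
Start: joints at [1.386, 0.385, 0.008, 0, -1.194, -0.259], TCP at [268.325, 564.448, 404.712] pointing down, gripper open.
Joint ranges: [-3.14, 3.14], [-1.21, 2.06], [-1.07, 1.41], [-3.16, 2.05], [-2.99, -0.16], [-3.1, 3.1]. Speed limits (rad/s): [2.79, 2.79, 3.14, 3.14, 3.14, 3.14].

## Interface

Orientations are given as a unit quaternion [x, y, z, w].
In Python, from bench import arm gives the robot as it stands. The module is installed in compiled form; this text tells all that it offers.
- The arm moves only by the tool move_arm, never from a script. Its arguments are lists of equal length, an entry for each row: "fingers": the finger opening in mm, from 0 to 85.4; "travel": the shift along the tool's x, y, z in mm, a list of three; "dr": the turn, a rotation vector about the tool's x, y, z in rad, a list of three. A call has 1 to 10 rows; each row is the pose to reach, as a shift and turn from the pose commanded when the call began, along the tool's axes at that moment; what a row does not reach only later rows make up. A row lasts 1/10 s, in which the tool goes at most 50 mm and 8.59 degrees, less where a joint would pass 70% of its speed; a pose out of reach is approached as far as the arm can. A call with a gripper value outside its range is refused whole. The fingers move at their own pace and stop on an object; the grip force is fixed at half the most. Time passes only in rows, so rows that repeat a pose let the fingers close. It gives the time, the measured TCP pose, the force, the opening and the grip force at its end, in the units of the state.
- arm.read_state(): the state, without advancing time (a new reading comes with each control period).
- arm.get_image(name): name is "scene" or "top"; returns the picture (420x560x3 uint8, red, green, blue); there is no depth.
- arm.camera_model(name): a dict with "intrinsics" (3x3 intrinsics, pixels), "k1" (the pictures are not rectified: a ray, as slopes to the right and down, at radius r is drawn at 1 + k1 r^2 times it, then the intrinsics apply), "pose" (4x4, takes a point from camera to world coordinates). Camera axes: x right, y up, looking along -z (the intrinsics and any distortion apply to the point x, -y, -z); pixel columns grow to the right and rows downward; lengths in mm; the calibration is good to about 2 mm. A picture is of the moment at which its call begins. camera_model takes no time and is no camera call.
- arm.job_done(): hands the job in; it is judged then, once.
The state is a dict: "clock": time; "joints": joint angles; "joint_vel": joint speeds; "joint_efforts": joint torques, N m; "position": TCP position; "ee_rot": TCP orientation; "contact_force": force on the tool from outside, world axes, zero at the start; "wrist_torque": the same for the moment, N m; "gripper_width": finger opening in mm; "grasp_force": force on a finger pad.
Only numpy, scipy, OpenCV 4.12 (cv2) and the standard library are available. Lean on these libraries where they do the work, as an engineer would, in place of code of your own. Each camera call takes 0.05 s, during which the arm holds its last target. There are 200 camera calls.

## Working session

There is one attempt and no reset: what is moved stays moved. The work goes in short steps, Python scripts to look and compute and a tool call to move; the robot and the scene stay as the last step left them, time stands still between calls to the robot, and variables do not carry over. Pictures are saved under pics/ and viewed, at most 10 in all, crops included, and the job is handed in when it is done.

Besides the shell and the picture viewer there is one more tool, called after "Emit:" as name(argument=value, ...) on one line, values as JSON. move_arm: Moves the arm, as the interface text tells. Its arguments: {"type":"object","properties":{"fingers":{"type":"array","items":{"type":"number"}},"travel":{"type":"array","items":{"type":"array","items":{"type":"number"}}},"dr":{"type":"array","items":{"type":"array","items":{"type":"number"}}}},"required":["fingers","travel","dr"]}

```bash
mkdir -p pics; python3 - <<'E'
from bench import arm
import cv2,numpy as np
for n in("scene","top"):
    im=arm.get_image(n); cv2.imwrite(f"pics/{n}0.png",im[:,:,::-1]); m=arm.camera_model(n); print(n,m)
print(arm.read_state())
E
```

```text
scene {'intrinsics': array([[462.35270874,   0.        , 276.13535083],
       [  0.        , 462.35270874, 212.92921574],
       [  0.        ,   0.        ,   1.        ]]), 'k1': -0.1009614152940798, 'pose': array([[ 1.33403888e-01, -7.69596495e-01,  6.24439459e-01,
         1.20290843e+03],
       [ 9.90941956e-01,  9.37841260e-02, -9.61175241e-02,
        -9.06133692e+01],
       [ 1.54092007e-02,  6.31605710e-01,  7.75136622e-01,
         9.55334361e+02],
       [ 0.00000000e+00,  0.00000000e+00,  0.00000000e+00,
         1.00000000e+00]])}
top {'intrinsics': array([[517.27681102,   0.        , 279.66693854],
       [  0.        , 517.27681102, 206.9417257 ],
       [  0.        ,   0.        ,   1.        ]]), 'k1': -0.1581491108083723, 'pose': array([[ 6.55831664e-03,  9.95506103e-01, -9.44700314e-02,
         3.78932185e+02],
       [-9.99977940e-01,  6.62839422e-03,  4.28018634e-04,
         4.85381187e+00],
       [ 1.05227977e-03,  9.44651404e-02,  9.95527614e-01,
         1.67283973e+03],
       [ 0.00000000e+00,  0.00000000e+00,  0.00000000e+00,
         1.00000000e+00]])}
{'clock': 0.1, 'joints': array([ 1.38560978e+00,  3.85497110e-01,  6.77663856e-03, -4.24478047e-04,
       -1.19399591e+00, -2.58620272e-01]), 'joint_vel': array([ 0.00013331, -0.00357659,  0.00236181,  0.00278396,  0.00011071,
       -0.00038491]), 'joint_efforts': array([-1.31815577e-03, -3.93319452e+01,  1.88931245e+01,  4.19801161e+00,
       -2.60523171e-03,  3.07774243e-06]), 'position': array([268.24508042, 564.3172675 , 403.72719917]), 'ee_rot': array([ 9.75462601e-01, -2.20163016e-01, -1.61900506e-04,  9.66620549e-04]), 'contact_force': array([-0.48471717,  0.45420593, -0.67155381]), 'wrist_torque': array([ 0.0259727 , -0.05386677, -0.0113881 ]), 'grasp_force': 0.0, 'gripper_width': 85.38766176684328}
```

View pics/scene0.png

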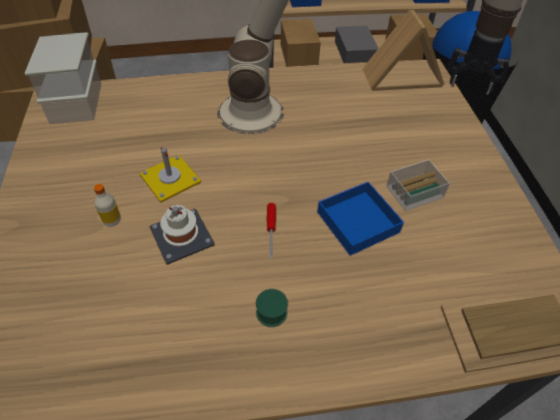

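View pics/top0.png

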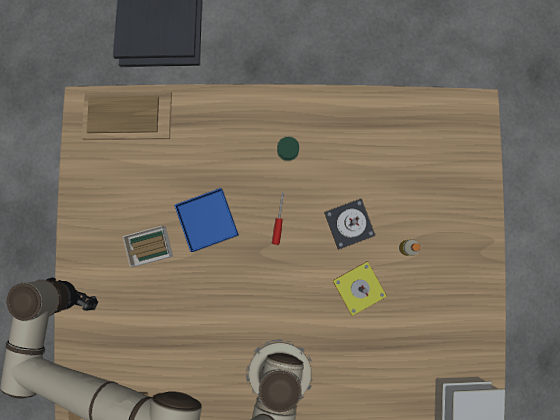

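Scene view: the dark steel stand with the spool is at (181,230), the yellow look-alike stand (no spool) at (169,175), the green spool at (272,307), the crate at (360,217), the screwdriver at (271,225) and the glue at (108,207). In the top view the steel stand is at (350,222), the yellow one at (360,288) and the crate at (207,220).
Candidates for the target: the white/copper spool on the dark stand at scene (180,225), the green spool at (272,307), and the bare yellow stand at (169,175). I choose the first and check it in a close crop.

```bash
cat > h.py <<'E'
import numpy as np,cv2
from bench import arm
def ray(n,uv):
    m=arm.camera_model(n);K=m["intrinsics"];T=m["pose"]
    d=np.array([m["k1"],0,0,0,0.])
    p=cv2.undistortPoints(np.array([[uv]],float),K,d)[0,0]
    v=T[:3,:3]@[p[0],-p[1],-1]; return T[:3,3],v
def plane(n,uv,z):
    o,v=ray(n,uv); return o+v*(z-o[2])/v[2]
def proj(n,P):
    m=arm.camera_model(n);T=m["pose"];q=T[:3,:3].T@(np.array(P,float)-T[:3,3]);
    q=np.array([q[0],-q[1],-q[2]])
    return cv2.projectPoints(q[None],np.zeros(3),np.zeros(3),m["intrinsics"],np.array([m["k1"],0,0,0,0.]))[0].ravel()
E
python3 - <<'E'
from h import *
s=cv2.imread("pics/scene0.png");t=cv2.imread("pics/top0.png")
a=cv2.resize(s[195:265,145:215],(560,560)[:2] and (390,390),interpolation=cv2.INTER_CUBIC)
b=cv2.resize(t[192:252,320:380],(390,390),interpolation=cv2.INTER_CUBIC)
cv2.imwrite("pics/crop1.png",np.hstack([a,b]))
# crate blue, stand dark masks
for n,im in(("scene",s),("top",t)):
    hsv=cv2.cvtColor(im,cv2.COLOR_BGR2HSV)
    m=cv2.inRange(hsv,(105,150,60),(125,255,255))
    if n=="scene": m[:, :300]=0; m[:150]=0
    c=max(cv2.findContours(m,0,2)[0],key=cv2.contourArea)
    print(n,"blue",cv2.minAreaRect(c))
    if n=="top":
        r=cv2.boxPoints(cv2.minAreaRect(c)); P=np.array([plane(n,p,45) for p in r]); print(P,P.mean(0))
    roi=np.zeros_like(m); 
    if n=="top": roi[190:255,318:382]=255
    else: roi[200:265,145:216]=255
    d=cv2.inRange(hsv,(0,0,0),(180,110,95))&roi
    c=max(cv2.findContours(d,0,2)[0],key=cv2.contourArea); r=cv2.minAreaRect(c); print(n,"dark",r)
    P=np.array([plane(n,p,12) for p in cv2.boxPoints(r)]); print(P,P.mean(0),np.linalg.norm(P-np.roll(P,1,0),axis=1))
E
```

```text
scene blue ((359.6000671386719, 216.20004272460938), (61.715476989746094, 70.65974426269531), 63.43495178222656)
scene dark ((181.87930297851562, 235.4482879638672), (42.338539123535156, 53.665950775146484), 68.19859313964844)
[[ 445.63263535 -304.72598468   12.        ]
 [ 393.89582838 -174.6065683    12.        ]
 [ 526.97539146 -139.42951203   12.        ]
 [ 571.47991893 -262.32701356   12.        ]] [ 484.49594353 -220.27226964   12.        ] [132.79763378 140.02771053 137.6502648  130.70749346]
top blue ((205.83485412597656, 219.73756408691406), (49.84505081176758, 50.046852111816406), 70.34617614746094)
[[538.38420171 340.89778595  45.        ]
 [593.12564559 190.99499412  45.        ]
 [444.42233833 135.48488371  45.        ]
 [390.00524159 283.91785733  45.        ]] [491.4843568  237.82388028  45.        ]
top dark ((349.1712341308594, 223.62330627441406), (40.14511489868164, 39.911033630371094), 69.44395446777344)
[[ 521.61728687 -137.17922209   12.        ]
 [ 568.00619372 -258.88292337   12.        ]
 [ 446.27375401 -303.88531148   12.        ]
 [ 400.77825426 -182.52962776   12.        ]] [ 484.16887222 -220.61927118   12.        ] [129.06870689 130.24485243 129.78444365 129.60340454]
```

View pics/crop1.png

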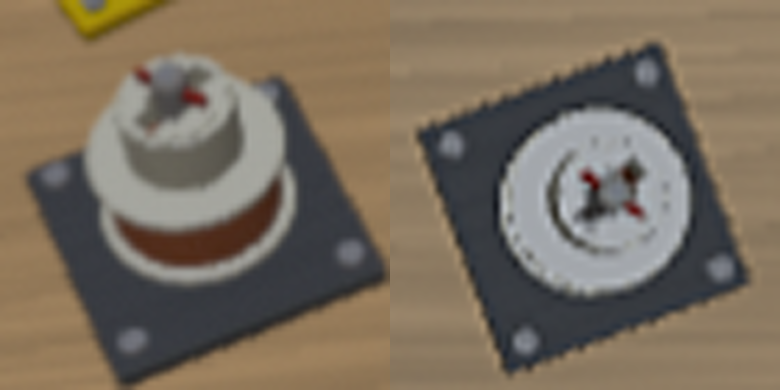

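The crop confirms the choice: white collar, copper winding, dark steel base. The red bar runs from about crop (588,175) to (635,210) in the right half, and the dark slot crosses it from about (592,213) to (632,170).

```bash
python3 - <<'E'
from h import *
c=np.array([484.3,-220.5])
for n in("top","scene"):
    im=cv2.imread(f"pics/{n}0.png"); k=8
    # rectify the plane z=98 / 105 about axis: 100x100mm, 0.25mm/px, x up, y left
    for z in(98,104):
        g=np.arange(-30,30.01,.25); 
        M=np.array([[proj(n,[c[0]+a,c[1]+b,z]) for b in(-30,30)] for a in(-30,30)],np.float32).reshape(4,2)
        dst=np.float32([[240,240],[0,240],[240,0],[0,0]])
        H=cv2.getPerspectiveTransform(M,dst)
        w=cv2.warpPerspective(im,H,(241,241),flags=cv2.INTER_CUBIC)
        hsv=cv2.cvtColor(w,cv2.COLOR_BGR2HSV).astype(int); f=w.astype(int)
        yy,xx=np.mgrid[:241,:241]; X=(120-yy)*.25;Y=(120-xx)*.25; R=np.hypot(X,Y)
        red=(f[...,2]-np.maximum(f[...,1],f[...,0])>45)&(R<22)
        dark=(f.max(2)<120)&(R<22)&~red&(R>9)
        for nm,m in(("red",red),("dark",dark)):
            x,y=X[m],Y[m]; a=np.arctan2(y,x); d=.5*np.angle(np.mean(np.hypot(x,y)*np.exp(2j*a)))
            ev=np.linalg.eigh(np.cov(x,y))[1][:,1]
            print(n,z,nm,m.sum(),x.mean().round(1),y.mean().round(1),np.degrees(d).round(1),(np.degrees(np.arctan2(ev[1],ev[0]))%180).round(1))
        cv2.imwrite(f"pics/w_{n}{z}.png",w)
a=[cv2.imread(f"pics/w_{n}{z}.png") for n in("top","scene") for z in(98,104)]
cv2.imwrite("pics/w.png",cv2.resize(np.vstack([np.hstack(a[:2]),np.hstack(a[2:])]),(600,600)))
E
```

```text
top 98 red 678 2.0 -0.8 53.6 55.1
top 98 dark 4633 3.1 -4.2 -52.3 129.7
top 104 red 668 1.7 0.2 54.2 55.1
top 104 dark 4589 2.3 -2.6 -51.9 129.4
scene 98 red 645 -3.2 5.9 -63.4 55.6
scene 98 dark 6826 -7.0 -4.5 -10.2 140.0
scene 104 red 824 -1.6 1.9 62.1 54.9
scene 104 dark 6270 -0.1 -4.2 -37.2 148.4
```

View pics/w.png

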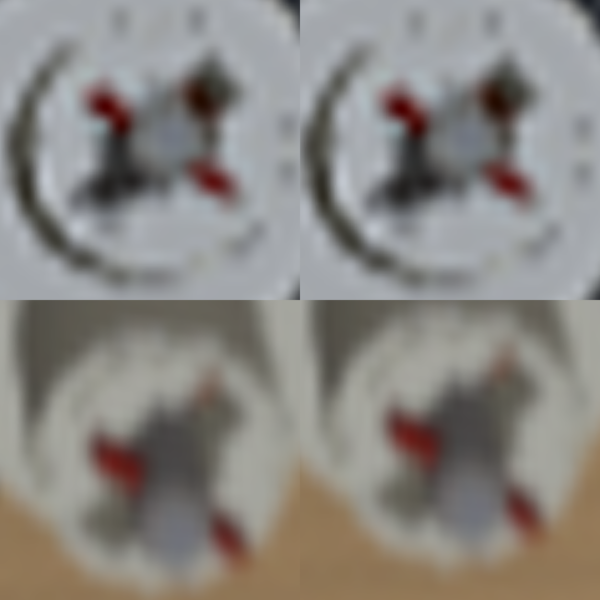

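The rectified views (600 px, 0.2 mm per pixel) show the bar from (90,95) to (235,200), a world angle of about 55°. The slot runs from (90,190) to (220,85), about 129.5°. The spool therefore has to turn about -75° in world axes. I'll refine the axis from the flange circle, then work out the first move.

```bash
cat >> h.py <<'E'
from scipy.spatial.transform import Rotation as Ro
def go(target):
    s=arm.read_state();R=Ro.from_quat(s["ee_rot"]).as_matrix()
    print("pos",s["position"].round(1),"travel",(R.T@(np.array(target)-s["position"])).round(1),"F",s["contact_force"].round(1),"t",s["clock"],"q",s["joints"].round(2))
E
python3 - <<'E'
from h import *
im=cv2.imread("pics/top0.png"); hsv=cv2.cvtColor(im,cv2.COLOR_BGR2HSV)
m=cv2.inRange(hsv,(0,0,140),(180,50,255)); r=np.zeros_like(m); cv2.circle(r,(352,222),17,255,-1); m&=r
c=max(cv2.findContours(m,0,1)[0],key=cv2.contourArea)
P=np.array([plane("top",p[0],65)[:2] for p in c]); 
from scipy.optimize import least_squares
f=least_squares(lambda q:np.hypot(*(P-q[:2]).T)-q[2],[484,-220,44],loss="soft_l1").x; print("flange",f)
im=cv2.imread("pics/scene0.png")
go([485,-221,404])
E
```

```text
flange [ 484.34005195 -219.55733854   43.05198044]
pos [268.2 564.3 403.7] travel [533.1 616.1   1. ] F [-0.5  0.5 -0.7] t 0.1 q [ 1.39  0.39  0.01 -0.   -1.19 -0.26]
```

Emit:
move_arm(fingers=[85,85,85,85,85,85,85,85,85,85], travel=[[32,37,0],[65,75,0],[97,112,0],[130,150,0],[162,187,0],[194,224,0],[227,262,0],[259,300,0],[292,337,0],[324,374,0]], dr=[[0,0,0],[0,0,0],[0,0,0],[0,0,0],[0,0,0],[0,0,0],[0,0,0],[0,0,0],[0,0,0],[0,0,0]])

```text
clock: 1.1
position: [400.1, 85.5, 404.8]
ee_rot: [0.976, -0.22, 0.0, -0.0]
contact_force: [1.2, -1.0, -0.4]
gripper_width: 84.7
grasp_force: 0.0
```

```bash
python3 -c "
from h import *
go([484.5,-220.4,300])"
```

```text
pos [400.1  85.5 404.8] travel [207.4 240.2 104.7] F [ 1.2 -1.  -0.4] t 1.1 q [ 0.61  0.01 -0.48 -0.   -1.09  0.52]
```

Emit:
move_arm(fingers=[85,85,85,85,85,85,85,85,85,85], travel=[[32,37,0],[65,75,0],[97,112,0],[130,150,0],[162,187,20],[190,220,50],[207,241,80],[207,241,104],[207,241,104],[207,241,104]], dr=[[0,0,0],[0,0,0],[0,0,0],[0,0,0],[0,0,0],[0,0,0],[0,0,0],[0,0,0],[0,0,0],[0,0,0]])

```text
clock: 2.1
position: [484.0, -218.9, 300.9]
ee_rot: [0.976, -0.22, -0.0, 0.0]
contact_force: [0.4, -0.1, 1.0]
gripper_width: 84.9
grasp_force: 0.0
```

```bash
python3 -c "
from h import *
go([484.5,-220.4,245])
cv2.imwrite('pics/s1.png',cv2.resize(arm.get_image('scene')[120:290,60:290,::-1],(690,510)))"
```

```text
pos [ 484.  -218.9  300.9] travel [ 1.1  1.  55.9] F [ 0.4 -0.1  1. ] t 2.1 q [-0.12  0.33 -0.37  0.   -0.88  1.25]
```

View pics/s1.png

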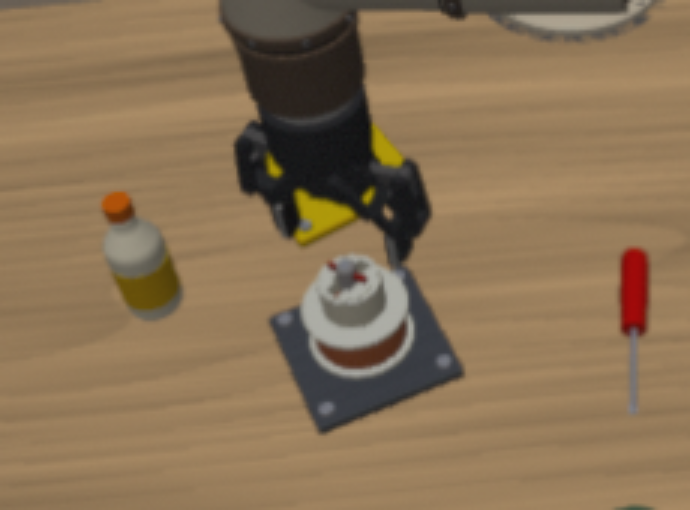

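The gripper is at about (320,150) in the crop, high above and in line with the spool at (355,320). The descent path is clear of the glue at (140,260).

Emit:
move_arm(fingers=[85,85,85,85,85,85], travel=[[1,1,15],[1,1,30],[1,1,42],[1,1,52],[1,1,56],[1,1,56]], dr=[[0,0,0],[0,0,0],[0,0,0],[0,0,0],[0,0,0],[0,0,0]])

```text
clock: 2.75
position: [484.4, -220.1, 244.6]
ee_rot: [0.976, -0.22, -0.0, 0.0]
contact_force: [-0.4, -0.1, 0.0]
gripper_width: 85.1
grasp_force: 0.0
```

Emit:
move_arm(fingers=[70,62,57,54,52,50,48,46,46,46], travel=[[0,0,0],[0,0,0],[0,0,0],[0,0,0],[0,0,0],[0,0,0],[0,0,0],[0,0,0],[0,0,0],[0,0,0]], dr=[[0,0,0],[0,0,0],[0,0,0],[0,0,0],[0,0,0],[0,0,0],[0,0,0],[0,0,0],[0,0,0],[0,0,0]])

```text
clock: 3.75
position: [483.5, -221.5, 245.6]
ee_rot: [0.976, -0.22, -0.001, 0.001]
contact_force: [-4.6, -6.7, 5.0]
gripper_width: 49.7
grasp_force: 61.6
```

```bash
python3 -c "
from h import *
go([484.5,-220.4,245]);s=arm.read_state();print(s['wrist_torque'],s['gripper_width'],s['grasp_force'])"
```

```text
pos [ 483.5 -221.5  245.6] travel [ 0.4 -1.4  0.6] F [-4.6 -6.7  5. ] t 3.75 q [-0.12  0.4  -0.42  0.   -0.74  1.25]
[-2.03483560e+00  1.18725600e+00 -1.18787642e-03] 49.68710231075084 61.604009829461575
```

Gripped. I'll relax the side load, then turn. A world turn of -75° is a positive turn about tool z.

Emit:
move_arm(fingers=[46,46,46], travel=[[0,1,-0.5],[0,1.6,-1],[0,1.6,-1]], dr=[[0,0,0],[0,0,0],[0,0,0]])

```text
clock: 4.05
position: [483.3, -221.9, 245.6]
ee_rot: [0.975, -0.22, -0.0, 0.0]
contact_force: [-2.6, -3.5, 0.1]
gripper_width: 49.7
grasp_force: 62.4
```

Emit:
move_arm(fingers=[46,46,46,46,46], travel=[[0,0,0],[0,0,0],[0,0,0],[0,0,0],[0,0,0]], dr=[[0,0,0.08],[0,0,0.17],[0,0,0.26],[0,0,0.35],[0,0,0.35]])

```text
clock: 4.55
position: [483.4, -221.8, 245.6]
ee_rot: [0.922, -0.387, -0.001, 0.0]
contact_force: [-2.1, -4.1, 1.3]
gripper_width: 49.1
grasp_force: 62.5
```

```bash
python3 -c "
from h import *
go([484.5,-220.4,245]);s=arm.read_state();print(s['wrist_torque'],s['gripper_width'],s['grasp_force'],s['ee_rot'])
cv2.imwrite('pics/s2.png',cv2.resize(arm.get_image('scene')[190:270,140:220,::-1],(560,560),interpolation=2))"
```

```text
pos [ 483.4 -221.8  245.6] travel [-0.2 -1.8  0.6] F [-2.1 -4.1  1.3] t 4.55 q [-0.13  0.4  -0.42  0.   -0.75  0.9 ]
[-1.10788378  0.69006979 -0.01014185] 49.089894054136245 62.53165293484926 [ 9.22246016e-01 -3.86603110e-01 -5.15736763e-04  2.33571727e-04]
```

Emit:
move_arm(fingers=[46,46,46,46,46,46,46,46], travel=[[0,0.4,0],[0.3,0.8,0],[0.3,0.8,0],[0.3,0.8,0],[0.3,0.8,0],[0.3,0.8,0],[0.3,0.8,0],[0.3,0.8,0]], dr=[[0,0,0.13],[0,0,0.26],[0,0,0.39],[0,0,0.52],[0,0,0.65],[0,0,0.78],[0,0,0.84],[0,0,0.84]])

```text
clock: 5.4
position: [483.3, -222.1, 245.6]
ee_rot: [-0.685, 0.729, 0.0, 0.0]
contact_force: [-1.7, -0.6, -0.5]
gripper_width: 49.6
grasp_force: 62.5
```

```bash
python3 -c "
from h import *
go([484.5,-220.4,245]);s=arm.read_state();print(s['wrist_torque'],s['gripper_width'],s['grasp_force'],s['ee_rot'])
a=cv2.resize(arm.get_image('scene')[190:270,140:220,::-1],(390,390),interpolation=2)
b=cv2.resize(arm.get_image('top')[192:252,320:380,::-1],(390,390),interpolation=2)
cv2.imwrite('pics/s3.png',np.hstack([a,b]))"
```

```text
pos [ 483.3 -222.1  245.6] travel [-1.8 -1.1  0.6] F [-1.7 -0.6 -0.5] t 5.4 q [-0.13  0.4  -0.42 -0.   -0.74  0.06]
[-0.09772937  0.39500605 -0.05088979] 49.55170373071314 62.49972685938701 [-6.85033011e-01  7.28511957e-01  2.47689122e-04  2.00692679e-04]
```

View pics/s3.png

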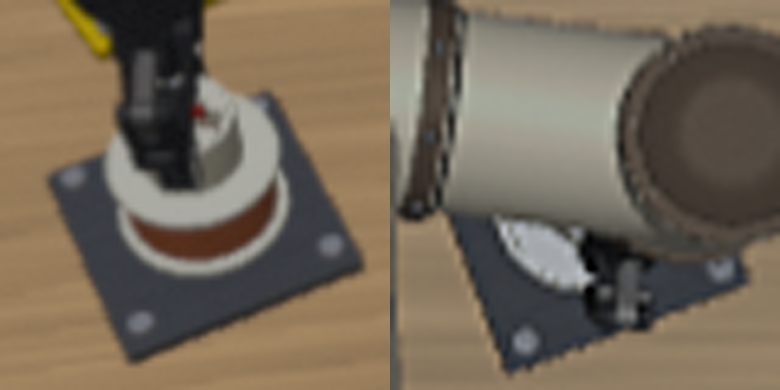

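The left crop shows the red bar at about (197,110) with the slot next to it at about (212,122), nearly lined up. The gripper holds the collar squarely. Next, a light pull up.

Emit:
move_arm(fingers=[46,46,46,46,46], travel=[[0,0,-1.5],[0,0,-3],[0,0,-4.5],[0,0,-5.5],[0,0,-5.5]], dr=[[0,0,0],[0,0,0],[0,0,0],[0,0,0],[0,0,0]])

```text
clock: 6.0
position: [483.1, -222.4, 250.3]
ee_rot: [-0.684, 0.729, 0.0, 0.0]
contact_force: [2.5, 0.4, -10.7]
gripper_width: 49.3
grasp_force: 64.0
```

Emit:
move_arm(fingers=[46,46,46,46], travel=[[0,0,0],[0,0,0],[0,0,0],[0,0,0]], dr=[[0,0,0.03],[0,0,0.06],[0,0,0.06],[0,0,0.06]])

```text
clock: 6.4
position: [482.9, -222.7, 251.6]
ee_rot: [-0.662, 0.749, 0.001, -0.001]
contact_force: [-1.8, -0.8, -4.9]
gripper_width: 49.4
grasp_force: 65.1
```

Emit:
move_arm(fingers=[46,46,46,46], travel=[[0,0,0],[0,0,0],[0,0,0],[0,0,0]], dr=[[0,0,0.03],[0,0,0.06],[0,0,0.06],[0,0,0.06]])

```text
clock: 6.8
position: [483.3, -222.8, 251.8]
ee_rot: [-0.64, 0.769, -0.0, 0.0]
contact_force: [-1.2, -4.3, -3.4]
gripper_width: 49.2
grasp_force: 65.1
```

It gave: the force is down to roughly the spool's weight. Raise a little and check.

Emit:
move_arm(fingers=[46,46,46,46], travel=[[0,0,-1],[0,0,-2],[0,0,-3],[0,0,-3]], dr=[[0,0,0],[0,0,0],[0,0,0],[0,0,0]])

```text
clock: 7.2
position: [482.6, -222.5, 253.9]
ee_rot: [-0.639, 0.769, 0.001, -0.001]
contact_force: [-2.6, -4.5, -6.2]
gripper_width: 49.2
grasp_force: 64.9
```

```bash
python3 -c "
from h import *
go([484.5,-220.4,245]);s=arm.read_state();print(s['wrist_torque'],s['ee_rot'])"
```

```text
pos [ 482.6 -222.5  253.9] travel [-2.4 -1.5  8.9] F [-2.6 -4.5 -6.2] t 7.2 q [-0.13  0.39 -0.42 -0.   -0.77 -0.06]
[-1.23001021  0.625945   -0.04183529] [-6.39369050e-01  7.68899092e-01  9.20378014e-04 -7.46671195e-04]
```

Emit:
move_arm(fingers=[46,46,46,46,46,46,46], travel=[[0.5,0.1,0],[1,0.3,-1],[1,0.3,-3],[1,0.3,-5],[1,0.3,-7],[1,0.3,-9],[1,0.3,-9]], dr=[[0,0,0],[0,0,0],[0,0,0],[0,0,0],[0,0,0],[0,0,0],[0,0,0]])

```text
clock: 7.9
position: [483.3, -223.3, 264.0]
ee_rot: [-0.64, 0.769, -0.001, 0.001]
contact_force: [1.6, 0.4, -3.3]
gripper_width: 49.2
grasp_force: 65.2
```

Emit:
move_arm(fingers=[46,46,46,46,46,46,46,46,46,46], travel=[[0,0,-2],[0,0,-4],[0,0,-7],[0,0,-11],[0,0,-15],[0,0,-20],[0,0,-26],[0,0,-32],[0,0,-38],[0,0,-38]], dr=[[0,0,0],[0,0,0],[0,0,0],[0,0,0],[0,0,0],[0,0,0],[0,0,0],[0,0,0],[0,0,0],[0,0,0]])

```text
clock: 8.9
position: [483.1, -223.5, 302.4]
ee_rot: [-0.64, 0.769, -0.001, 0.001]
contact_force: [-0.0, -0.9, -3.2]
gripper_width: 49.5
grasp_force: 65.3
```

Emit:
move_arm(fingers=[46,46,46,46,46,46,46,46,46,46], travel=[[0,0,-5],[0,0,-12],[0,0,-20],[0,0,-30],[0,0,-40],[0,0,-50],[0,0,-60],[0,0,-68],[0,0,-72],[0,0,-72]], dr=[[0,0,0],[0,0,0],[0,0,0],[0,0,0],[0,0,0],[0,0,0],[0,0,0],[0,0,0],[0,0,0],[0,0,0]])

```text
clock: 9.9
position: [482.8, -223.5, 373.9]
ee_rot: [-0.64, 0.769, -0.0, 0.0]
contact_force: [-0.1, -0.5, -3.1]
gripper_width: 49.5
grasp_force: 65.2
```

```bash
python3 -c "
from h import *
go([491.5,238,374]);s=arm.read_state();print(s['wrist_torque'],s['ee_rot'])
b=cv2.resize(arm.get_image('scene')[120:270,60:280,::-1],(660,450),interpolation=2)
cv2.imwrite('pics/s4.png',b)"
```

```text
pos [ 482.8 -223.5  373.9] travel [-4.553e+02  7.550e+01 -2.000e-01] F [-0.1 -0.5 -3.1] t 9.9 q [-0.13  0.25 -0.27  0.   -1.05 -0.05]
[-0.03184735  0.02737498  0.02018402] [-6.39537271e-01  7.68759809e-01 -4.89728380e-04  4.41901103e-04]
```

View pics/s4.png

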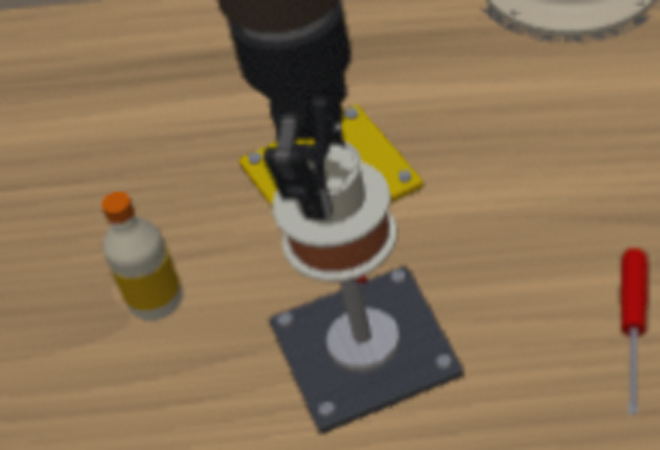

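The spool hangs level in the gripper at (335,220), clear of the spindle tip at (355,280). Carrying it to the crate.

Emit:
move_arm(fingers=[46,46,46,46,46,46,46,46,46,46], travel=[[-12,2,0],[-35,6,0],[-65,11,0],[-100,17,0],[-135,22,0],[-170,28,0],[-205,34,0],[-240,40,0],[-275,46,0],[-310,51,0]], dr=[[0,0,0],[0,0,0],[0,0,0],[0,0,0],[0,0,0],[0,0,0],[0,0,0],[0,0,0],[0,0,0],[0,0,0]])

```text
clock: 10.95
position: [488.3, 92.5, 372.8]
ee_rot: [-0.64, 0.769, 0.0, -0.0]
contact_force: [1.2, -0.3, -3.8]
gripper_width: 49.4
grasp_force: 65.2
```

Emit:
move_arm(fingers=[46,46,46,46,46,46,46,46,46,46], travel=[[-35,6,0],[-68,11,0],[-95,16,0],[-117,20,0],[-132,22,0],[-141,24,0],[-145,24,0],[-145,24,0],[-145,24,0],[-145,24,0]], dr=[[0,0,0],[0,0,0],[0,0,0],[0,0,0],[0,0,0],[0,0,0],[0,0,0],[0,0,0],[0,0,0],[0,0,0]])

```text
clock: 11.95
position: [491.8, 236.8, 373.3]
ee_rot: [-0.639, 0.769, -0.0, -0.0]
contact_force: [0.5, -0.1, -3.8]
gripper_width: 49.2
grasp_force: 65.2
```

```bash
python3 -c "
from h import *
# seated tcp 245.6 (underside 20) -> floor 4: tcp 229.6
go([491.5,238,229.6]);s=arm.read_state();print(s['wrist_torque'],s['ee_rot'])
im=arm.get_image('scene');print(proj('scene',[491.5,238,4]),proj('scene',[491.5,238,148]))
cv2.imwrite('pics/s5.png',cv2.resize(im[120:270,260:480,::-1],(660,450),interpolation=2))"
```

```text
pos [491.8 236.8 373.3] travel [ -1.1   0.5 143.7] F [ 0.5 -0.1 -3.8] t 11.95 q [ 0.75  0.28 -0.24  0.   -1.06 -0.93]
[ 0.0069696   0.03628458 -0.02069243] [-6.39126491e-01  7.69101628e-01 -1.07370378e-05 -1.20118150e-04]
[358.21241655 221.49580524] [367.35479556 184.34667244]
```

View pics/s5.png

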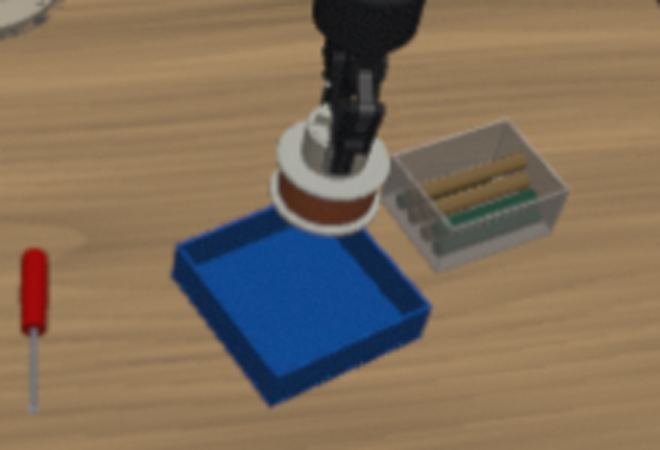

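The level spool at (330,180) is above the crate. The projected floor centre, crop (295,304), matches the middle of the crate floor. Lowering now, slowly at the end.

Emit:
move_arm(fingers=[46,46,46,46,46,46,46,46,46,46], travel=[[-1,0,10],[-1,0,30],[-1,0,50],[-1,0,70],[-1,0,88],[-1,0,103],[-1,0,115],[-1,0,124],[-1,0,130],[-1,0,134]], dr=[[0,0,0],[0,0,0],[0,0,0],[0,0,0],[0,0,0],[0,0,0],[0,0,0],[0,0,0],[0,0,0],[0,0,0]])

```text
clock: 13.0
position: [492.1, 238.6, 238.9]
ee_rot: [-0.64, 0.769, -0.0, 0.0]
contact_force: [0.5, -0.4, -2.6]
gripper_width: 49.3
grasp_force: 65.3
```

Emit:
move_arm(fingers=[46,46,46,46,46,46,46,46,46], travel=[[0,0,2],[0,0,4],[0,0,5],[0,0,6],[0,0,7],[0,0,8],[0,0,9],[0,0,9.5],[0,0,9.5]], dr=[[0,0,0],[0,0,0],[0,0,0],[0,0,0],[0,0,0],[0,0,0],[0,0,0],[0,0,0],[0,0,0]])

```text
clock: 13.9
position: [492.0, 238.6, 229.7]
ee_rot: [-0.64, 0.769, -0.0, -0.0]
contact_force: [-0.0, 0.0, -3.5]
gripper_width: 49.2
grasp_force: 65.3
```

Emit:
move_arm(fingers=[46,46,46,46,46], travel=[[0,0,0.5],[0,0,1],[0,0,1.5],[0,0,2],[0,0,2]], dr=[[0,0,0],[0,0,0],[0,0,0],[0,0,0],[0,0,0]])

```text
clock: 14.4
position: [492.0, 238.5, 229.6]
ee_rot: [-0.64, 0.769, -0.0, 0.0]
contact_force: [-3.6, -1.9, 9.8]
gripper_width: 49.5
grasp_force: 66.8
```

Contact with the floor. I'll ease off and open gradually.

Emit:
move_arm(fingers=[46,46,52,56,60,66,74,85,85,85], travel=[[0,0,-0.7],[0,0,-1.4],[0,0,-1.4],[0,0,-1.4],[0,0,-1.4],[0,0,-1.4],[0,0,-1.4],[0,0,-1.4],[0,0,-1.4],[0,0,-1.4]], dr=[[0,0,0],[0,0,0],[0,0,0],[0,0,0],[0,0,0],[0,0,0],[0,0,0],[0,0,0],[0,0,0],[0,0,0]])

```text
clock: 15.4
position: [492.0, 238.6, 229.1]
ee_rot: [-0.64, 0.769, -0.0, 0.0]
contact_force: [0.2, 0.5, -0.4]
gripper_width: 85.1
grasp_force: 0.0
```

Emit:
move_arm(fingers=[85,85,85,85,85,85,85,85,85,85], travel=[[0,0,-5],[0,0,-15],[0,0,-30],[0,0,-50],[0,0,-75],[0,0,-100],[0,0,-130],[0,0,-150],[0,0,-150],[0,0,-150]], dr=[[0,0,0],[0,0,0],[0,0,0],[0,0,0],[0,0,0],[0,0,0],[0,0,0],[0,0,0],[0,0,0],[0,0,0]])

```text
clock: 16.4
position: [491.7, 238.4, 379.7]
ee_rot: [-0.639, 0.769, 0.0, 0.001]
contact_force: [-0.9, -0.6, -0.2]
gripper_width: 85.2
grasp_force: 0.0
```

```bash
python3 -c "
from h import *
im=arm.get_image('scene')
cv2.imwrite('pics/s6.png',cv2.resize(im[120:330,240:480,::-1],(640,560),interpolation=2))"
```

```text
(no output)
```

View pics/s6.png

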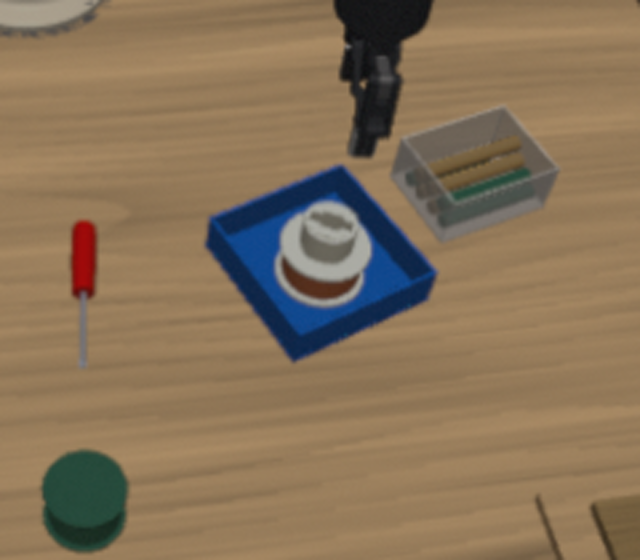

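The spool stands upright in the middle of the crate at (322,255). The gripper is clear of it, and the screwdriver and green spool have not moved.

```bash
python3 -c "
from bench import arm
print(arm.job_done())"
```

```text
the job is handed in; nothing more can be done
None
```

The copper spool is off the spindle, released and standing upright near the middle of the blue crate; I handed the job in at about 16.5 s and got no verdict back.

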